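# Gauge a bearing bore in the grinding shop

### The arm

A 6-joint arm with a two-finger parallel gripper is mounted at the origin on the work surface. World frame = base frame: x ahead of the robot, y to its left, z up, the work surface at z = 0. Lengths are in mm, angles in rad, forces in N, time in s.
With the tool pointing down it reaches from about 300 to 775 mm from the base axis. Payload 14.6 kg.
Tool frame: the origin (TCP) lies on the mounting face of the last link; the fingertips stand 199 mm ahead of it and the grasp point (between the pads) lies 180 mm ahead of it; z points along the fingers, y is the line along which they close (so a half turn about z gives the same grasp; the last joint's range is limited). The gripper opens to 94 mm and grips with 3 to 60 N. Pads are 16 mm wide; open, the fingers measure 119 mm over their backs; the gripper's body (75 mm by 177 mm) begins 78 mm behind the grasp point.
Start: joints at [-1.305, 0.3, 1.521, -0, 1.321, -0.067], TCP at [179.673, -519.816, 404.646] pointing down, gripper open.
Joint ranges: [-3.03, 3.03], [-0.79, 2.21], [0.23, 2.52], [-1.04, 4.18], [0, 3.07], [-2.55, 2.55]. Speed limits (rad/s): [2.22, 2.22, 2.57, 3.14, 3.14, 3.14].

### API

Orientations are given as [roll, pitch, yaw] about the fixed x, y, z axes, in that order (R = Rz(yaw) Ry(pitch) Rx(roll)).
In Python, from cell import manip gives the robot as it stands. The module is installed in compiled form; this text tells all that it offers.
- The arm moves only by the shell command python3 -m creep 'ROWS' [FORCE]. ROWS is a JSON object of lists of equal length, an entry for each row: "slide": the shift along the world's x, y, z in cm, a list of three; "turn": the turn about the world's z in rad; "claw": the opening, from 0 (shut) to 1 (fully open). A call has 1 to 8 rows; each row shifts and turns the commanded pose from where the row before left it; what a row does not reach is not made up. A row lasts 1/8 s, in which the tool goes at most 62.5 mm and 10.7 degrees, less where a joint would pass 70% of its speed; a pose out of reach is approached as far as the arm can. A call with a gripper value outside its range is refused whole. The fingers move at their own pace and stop on an object; FORCE is the grip in N (left out, the last holds). Time passes only in rows, so rows that do not move let the fingers close. It gives the time, the measured TCP pose, the force, the opening and the grip force at its end, in the units of the state.
- manip.read_state(): the state, without advancing time (a new reading comes with each control period).
- manip.camera(name): name is "scene" or "top"; returns (picture, depth): 400x640x3 uint8, red, green, blue; 400x640 float32, mm along the optical axis (not along the pixel's ray), 0 where there is no reading.
- manip.calibration(name): a dict with "intrinsics" (3x3 intrinsics, pixels), "pose" (4x4, takes a point from camera to world coordinates). Camera axes: x right, y up, looking along -z (the intrinsics and any distortion apply to the point x, -y, -z); pixel columns grow to the right and rows downward; lengths in mm; the calibration is good to about 2 mm. A picture is of the moment at which its call begins. calibration takes no time and is no camera call.
- manip.sign_off(): hands the job in; it is judged then, once.
Trained networks look in the newest picture that a camera, given by its name, has taken for a name from the list of things; names that differ only in an ending like _2 or _b are one class to them, and where a whole thing is asked for, a point or a joint stands for the part that bears it (a point fixed in the world has none). Each returns a list of dicts, best first, with "score" (0 to 1); they miss things now and then, are a little off and sometimes report something else, mostly with a low value. They report only what shows in the picture. A call takes as long as a camera call. They do not tell look-alikes from the thing itself.
- manip.cut_out(query, camera): "mask" (400x640 bool, what is visible of it) and "position" ([column, row] in pixels, amid what is visible of it).
The state is a dict: "clock": time; "joints": joint angles; "qd": joint speeds; "effort": joint torques, N m; "eef_pos": TCP position; "eef_rot": TCP orientation; "wrist_force": force on the tool from outside, world axes, zero at the start; "moment": the same for the moment, N m; "finger_gap": finger opening in mm; "finger_force": force on a finger pad.
Only numpy, scipy, OpenCV 4.12 (cv2) and the standard library are available. Lean on these libraries where they do the work, as an engineer would, in place of code of your own. Each camera call takes 0.05 s, during which the arm holds its last target. There are 200 camera calls.

### The job

First take the knife blank that lies across the bore of the square-flanged bearing housing and lay it flat on the rubber mat. Then take the telescoping gauge from its rack, stand it in that bore with its collar down on the housing, press the raised end of the rocker on top to let the plungers spring out against the bore wall, press the other end, now raised, to lock them, and draw the gauge out and stand it back on its rack, still locked at the size of the bore. Leave the housing and everything else on the bench where it is.

Things in the scene. Friction and masses are not known exactly. Their poses are not given: they have to be found in the camera images.
- blank_center (a point): middle of the knife blank, a flat steel bar 6 thick: blade part 85 x 26 and, on its -x end, a narrower tang 36 x 14; 120 long over all. The point lies half-way up the 26-wide part, 9.5 towards the tang from the middle of that part, near the centre of mass; x runs along the blank. It starts lying flat across the bore mouth, turned any way; 0.11 kg
- mat_top (a point): centre of the top of the black rubber mat, 160 x 130 (x, y), 3 thick, fixed on the bench; the blank must lie flat here, its middle near the mat's middle
- bore_mouth (a point): centre of the bore's mouth on top of the square-flanged housing, 50 above the bench, z up. Housing: green-painted casting, SQUARE flange 100 x 100 x 12, round boss of diameter 80, through bore of diameter 46; loose, 1.6 kg; x and y along the flange's sides
- gauge_grip (a point): place to grip the gauge: centre of its handle, z up the gauge, x along rocker and plungers. Handle: upright bar 30 (x) by 22 (y), from 27 below this point to 19 above; grip it across the 22 (along y). The rocker tops it, up to 35 above this point. It starts upright on the rack, collar on the rails, plungers pushed in, turned any way; 0.26 kg
- gauge_foot (a point): centre of the gauge's foot, 72 below gauge_grip, z up the gauge. From the foot up: round steel head, diameter 32, with the two plungers 15 above the foot; from 32 a taper widening to a pilot of diameter 44, which centres it in the bore; then the round depth collar, diameter 66, 5 thick, whose underside (40 above the foot) rests on the rails or the housing; then the handle
- tip_a (a point): end of the brass plunger on the gauge's +x side (9 thick, round end). It stands 18 to 19 from the gauge's axis when pushed in (as at the start) and up to 27 when free; a spring of about 1 N pushes it out; when the rocker is pressed to lock, a pin drops between teeth and holds it
- tip_b (a point): end of the brass plunger on the gauge's -x side; as the other. Tip to tip: about 37 pushed in, 46 in the bore, 54 when free outside
- rocker (a joint): black rocker plate on top of the gauge, 52 long (x), 10 wide, 6 thick, hinged at its middle, on the gauge's axis 27 above gauge_grip: 0 = locked (+x end down, -x end raised, as at the start), 0.44 = free (+x end raised); stays where it is left. Its ends differ in height by 11; pressing a raised end down takes 3 to 7 N and 11 of travel
- end_a (a point): top of the rocker's +x end, 1 in from the edge; pressing it down locks the plungers
- end_b (a point): top of the rocker's -x end, 1 in from the edge; pressing it down frees the plungers
- rack_top (a point): centre of the gauge rack, level with the top of its rails, z up: two light wooden rails along x, 120 long, 16 wide, 52 apart, their tops 60 above the bench, on a base 130 x 100; fixed. The gauge's head hangs between the rails, the collar rests on them
- square_housing: the square-flanged housing; origin at the centre of its underside, 50 below bore_mouth
- round_housing: bystander: the other bearing housing, green-painted casting of the same height (50) and boss (diameter 80) but with a ROUND flange (diameter 104) and a bigger open bore (56); not to be used; origin at the centre of its underside
- bottle: bystander: green bottle with white cap, diameter 64, 190 tall, standing; origin at the centre of its underside
- whetstone: bystander: grey whetstone, 50 x 150 x 25 (x, y, z); origin at the centre of its underside
- bush: bystander: brass bush, diameter 44, 30 tall; origin at the centre of its underside
- bearing: bystander: steel bearing ring, diameter 52, 15 tall; origin at the centre of its underside
- knife: bystander: finished knife lying flat, blade 160 along +x, black handle 115 along -x, up to 32 wide and 18 high; origin at the joint of blade and handle, on the bench
- disc: bystander: grey polishing disc lying flat, diameter 100, 18 high; origin at the centre of its underside
- wrench: bystander: steel wrench lying flat, 170 long along x; origin at the middle of its underside
Mind the look-alikes: they are no part of the job. Several things look just like the part that bears mat_top: the one meant starts farthest to the robot's left.

How it is judged:
By the outcome, as a careful person would: the job done as asked, in the order asked, and still so for the second after the job is handed in, with the robot touching nothing.
It also fails if it takes over 72 s, if anything falls off the work surface, if the arm or the gripper's body presses on something with over 40 N, if the wrist force passes 120 N, or if a joint passes its speed limit or range.

## Working session

There is one attempt and no reset: what is moved stays moved. The work goes in short steps, Python scripts to look and compute and a shell command to move; the robot and the scene stay as the last step left them, time stands still between calls to the robot, and variables do not carry over. Pictures are saved under pics/ and viewed, at most 10 in all, crops included, and the job is handed in when it is done.

```bash
mkdir -p pics
cat > h.py <<'E'
import numpy as np, cv2
from cell import manip
def snap(cam,fn=None):
    p,d=manip.camera(cam)
    if fn: cv2.imwrite('pics/'+fn,p[...,::-1])
    return p,d
def world(cam,d,us,vs,z=None):
    c=manip.calibration(cam);K=np.array(c['intrinsics'],float);T=np.array(c['pose'],float)
    us=np.atleast_1d(us).astype(float);vs=np.atleast_1d(vs).astype(float)
    r=np.stack([(us-K[0,2])/K[0,0],-(vs-K[1,2])/K[1,1],-np.ones_like(us)],1)
    if z is None: s=d[vs.astype(int),us.astype(int)]; P=r*s[:,None]; P=P@T[:3,:3].T+T[:3,3]; return P[s>0]
    w=r@T[:3,:3].T; o=T[:3,3]; s=(z-o[2])/w[:,2]; return o+w*s[:,None]
def mw(cam,d,m):
    v,u=np.nonzero(m); return world(cam,d,u,v)
E
python3 - <<'E'
from h import *
for c in('scene','top'):
    p,d=snap(c,c+'0.png'); np.savez('/tmp/'+c,p=p,d=d)
    k=manip.calibration(c); print(c,k.keys(),np.round(k['intrinsics'],1).tolist(),np.round(k['pose'],3).tolist())
p,d=np.load('/tmp/top.npz')['p'],np.load('/tmp/top.npz')['d']
for q in['blank_center','mat_top','square_housing','round_housing','gauge_grip','rack_top','rocker','end_a','end_b','tip_a']:
    for r in manip.cut_out(q,'top')[:4]:
        P=mw('top',d,r['mask'])
        print(q,round(r['score'],2),np.round(r['position']),np.median(P,0).round() if len(P) else None,P.min(0).round() if len(P) else None,P.max(0).round() if len(P) else None)
print(manip.read_state())
E
```

```text
scene dict_keys(['intrinsics', 'pose']) [[416.1, 0.0, 322.2], [0.0, 416.1, 209.8], [0.0, 0.0, 1.0]] [[0.236, -0.687, 0.687, 1265.904], [0.972, 0.153, -0.18, -183.607], [0.019, 0.71, 0.704, 832.784], [0.0, 0.0, 0.0, 1.0]]
top dict_keys(['intrinsics', 'pose']) [[369.7, 0.0, 313.2], [0.0, 369.7, 202.7], [0.0, 0.0, 1.0]] [[0.01, 0.994, -0.111, 418.721], [-1.0, 0.01, -0.001, -3.611], [-0.0, 0.111, 0.994, 898.963], [0.0, 0.0, 0.0, 1.0]]
blank_center 0.96 [258. 197.] [527. 131.  57.] [492.  72.  -0.] [570. 182.  61.]
blank_center 0.47 [432. 214.] [ 489. -268.   67.] [ 460. -339.   -3.] [ 523. -242.  129.]
mat_top 0.9 [204. 192.] [537. 272.   4.] [457. 208.  -2.] [618. 343.   9.]
mat_top 0.58 [233. 294.] [299. 176.   4.] [218. 109.  -3.] [381. 244.   9.]
square_housing 0.61 [267. 200.] [528. 119.  18.] [470.  63.   4.] [594. 188.  60.]
round_housing 0.91 [354. 199.] [ 531. -115.   29.] [ 484. -173.   -2.] [589. -69.  54.]
gauge_grip 0.72 [434. 212.] [ 489. -267.   67.] [ 462. -312.    7.] [ 523. -242.  129.]
rack_top 0.77 [422. 218.] [ 479. -262.   30.] [ 424. -322.   -1.] [ 562. -216.   64.]
end_a 0.66 [442. 212.] [ 493. -274.  123.] [ 474. -290.  116.] [ 509. -256.  129.]
end_b 0.66 [442. 212.] [ 493. -274.  123.] [ 474. -290.  116.] [ 509. -256.  129.]
{'clock': 0.6, 'joints': array([-1.30460878e+00,  2.99903510e-01,  1.52104608e+00,  1.02618299e-05,
        1.32070345e+00, -6.65997127e-02]), 'qd': array([-0.00124877, -0.00013645, -0.00022191,  0.00020596, -0.00075834,
        0.00127509]), 'effort': array([ 1.15013201e-03, -5.31483150e+01, -3.52823818e+01,  7.08516827e-02,
        2.13222345e-02, -3.33329899e-05]), 'eef_pos': array([ 179.66652954, -519.80769899,  404.62414075]), 'eef_rot': array([-3.14153306e+00, -1.39392672e-05,  3.32784720e-01]), 'wrist_force': array([-0.03036108,  0.47175996,  0.69125371]), 'moment': array([-0.04169115,  0.00698671, -0.04027254]), 'finger_force': 0.0, 'finger_gap': 94.03820623055203}
```

View pics/top0.png

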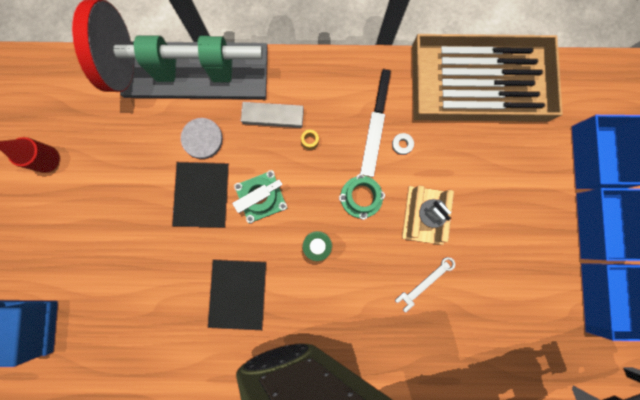

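View pics/scene0.png

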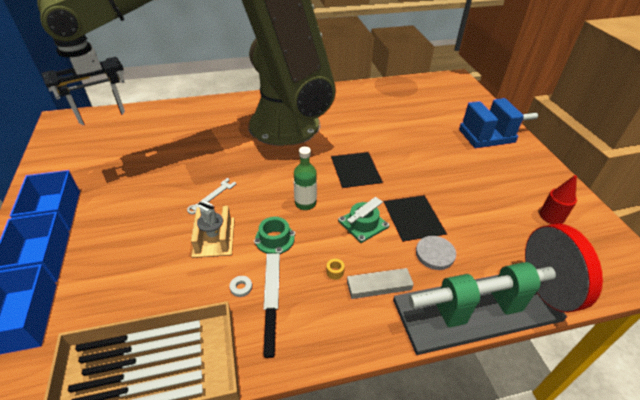

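The top view shows two black mats, at (201,195) and (238,294). The first is farthest left (+y), so it is the one meant. It also shows two green housings. The one at (262,197) has a square flange and carries the blank; the one at (362,197) has a round flange and is open. The gauge stands on the rack at (435,212). I'll confirm these in one enlarged crop and measure.

```bash
cat > m1.py <<'E'
from h import *
p,d=np.load('/tmp/top.npz')['p'],np.load('/tmp/top.npz')['d']
ps,ds=np.load('/tmp/scene.npz')['p'],np.load('/tmp/scene.npz')['d']
a=cv2.resize(p[150:240,165:305],None,fx=5,fy=5,interpolation=cv2.INTER_CUBIC)[:, :700]
b=cv2.resize(p[175:250,395:465],None,fx=4,fy=4,interpolation=cv2.INTER_CUBIC)
c=cv2.resize(ps[180:270,180:250],None,fx=4,fy=3,interpolation=cv2.INTER_CUBIC)
im=np.zeros((600,800,3),np.uint8)
a=cv2.resize(a,(466,300));im[:300,:466]=a;im[300:600,:280]=b;im[300:570,300:580]=c
cv2.imwrite('pics/crop1.png',im[...,::-1])
V,U=np.mgrid[0:400,0:640]
def cloud(cam,d): 
    u,v=U.ravel(),V.ravel();k=d.ravel()>0
    return world(cam,d,u[k],v[k]),u[k],v[k]
def circ(P):
    A=np.c_[2*P[:,:2],np.ones(len(P))];s=np.linalg.lstsq(A,(P[:,:2]**2).sum(1),rcond=None)[0]
    return s[:2],np.sqrt(s[2]+s[:2]@s[:2])
def rect(P): 
    (c,s,a)=cv2.minAreaRect(P[:,:2].astype(np.float32)); return np.round(c,1),np.round(s,1),round(a,1)
for cam,pp,dd in(('top',p,d),('scene',ps,ds)):
    P,u,v=cloud(cam,dd);col=pp[v,u].astype(int)
    def sel(c,r,z0,z1): return (np.hypot(P[:,0]-c[0],P[:,1]-c[1])<r)&(P[:,2]>z0)&(P[:,2]<z1)
    green=(col[:,1]>col[:,0]+25)
    h=(528,120)
    s=sel(h,85,52.5,65)&~green; B=P[s]; print(cam,'blank',len(B),rect(B),np.median(B[:,2]))
    if len(B)>20:
        cc=np.array(rect(B)[0]); e=np.linalg.eigh(np.cov((B[:,:2]).T))[1][:,1]; n=np.array([-e[1],e[0]]); t=(B[:,:2]-cc)@e; w=(B[:,:2]-cc)@n
        for lo in range(-60,60,15):
            m=(t>=lo)&(t<lo+15)
            if m.any(): print('   ',lo,round(np.ptp(w[m]),1),round(w[m].mean(),1))
        print('  axis',e)
    s=sel(h,85,7,18)&green; print(cam,'flange',s.sum(),rect(P[s]))
    s=sel(h,60,45,53)&green; print(cam,'boss',s.sum(),rect(P[s]),circ(P[s]))
    dark=col.max(1)<60
    s=sel((537,272),110,-8,12)&dark; print(cam,'mat',rect(P[s]),np.median(P[s],0).round(1))
    g=(490,-268)
    s=sel(g,100,54,64)&(col[:,0]>col[:,2]+40); print(cam,'rails',s.sum(),rect(P[s]))
    s=sel(g,60,110,140); R=P[s]; print(cam,'rocker',len(R),rect(R))
    e=np.linalg.eigh(np.cov(R[:,:2].T))[1][:,1]; print('  axis',e)
    t=(R[:,:2]-R[:,:2].mean(0))@e
    for lo in range(-30,30,8):
        m=(t>=lo)&(t<lo+8)
        if m.any(): print('   ',lo,m.sum(),R[m].mean(0).round(1),col[u.size and np.nonzero(s)[0][m]].mean(0).round())
    s=sel(g,45,62,72); print(cam,'collar',s.sum(),rect(P[s]))
E
python3 m1.py
```

```text
top blank 510 (array([530.6, 125.1]), array([ 26. , 119.3]), 30.6) 56.57792659685629
    -60 13.8 -0.1
    -45 13.7 0.2
    -30 24.6 0.1
    -15 25.7 0.2
    0 25.7 -0.0
    15 25.3 -0.0
    30 26.1 0.1
    45 25.3 0.1
  axis [-0.51171611  0.8591546 ]
top flange 438 (array([532.3, 126.1]), array([98.2, 98.1]), 21.9)
top boss 440 (array([534. , 124.1]), array([78.2, 74.2]), 35.3) (array([532.97743048, 125.31725974]), np.float64(32.827477754247425))
top mat (array([536.7, 274.2]), array([123.8, 153.4]), 89.1) [535.2 274.2   3.8]
top rails 668 (array([ 491.7, -274.3]), array([ 84.9, 120.2]), 80.9)
top rocker 205 (array([ 491.7, -274.7]), array([50.5, 22.1]), 43.3)
  axis [-0.71623399 -0.69786021]
    -30 10 [ 508.7 -258.2  126.6] [60. 59. 61.]
    -22 19 [ 504.1 -262.2  125.3] [73. 73. 76.]
    -14 41 [ 498.3 -266.8  120.8] [152. 155. 156.]
    -6 40 [ 492.5 -271.9  120.4] [153. 155. 155.]
    2 46 [ 487.  -277.9  119.5] [152. 153. 152.]
    10 33 [ 481.9 -283.5  118.7] [141. 137. 131.]
    18 16 [ 475.7 -289.6  117.3] [109.  83.  62.]
top collar 415 (array([ 490.8, -273.4]), array([78.
[... 491 characters left out ...]
38.2, 272.6]), array([125.5, 154.2]), 88.7) [542.9 271.    3.1]
scene rails 396 (array([ 491.7, -274. ]), array([ 83.9, 122.7]), 81.7)
scene rocker 126 (array([ 492.9, -274.4]), array([49.6, 22.8]), 41.5)
  axis [-0.75154194 -0.65968531]
    -30 4 [ 509.9 -257.1  125.2] [123.  80.  54.]
    -22 17 [ 508.2 -263.7  123.6] [80. 74. 68.]
    -14 23 [ 503.6 -269.2  117.2] [135. 135. 126.]
    -6 27 [ 497.4 -274.4  119.3] [155. 156. 146.]
    2 22 [ 490.6 -278.7  118.4] [161. 163. 154.]
    10 24 [ 485.1 -284.3  118.3] [157. 160. 151.]
    18 8 [ 476.8 -289.9  115.6] [112. 108.  97.]
    26 1 [ 474.6 -291.1  116.8] [135. 109.  85.]
scene collar 275 (array([ 493., -270.]), array([63.3, 73.1]), 4.8)
```

View pics/crop1.png

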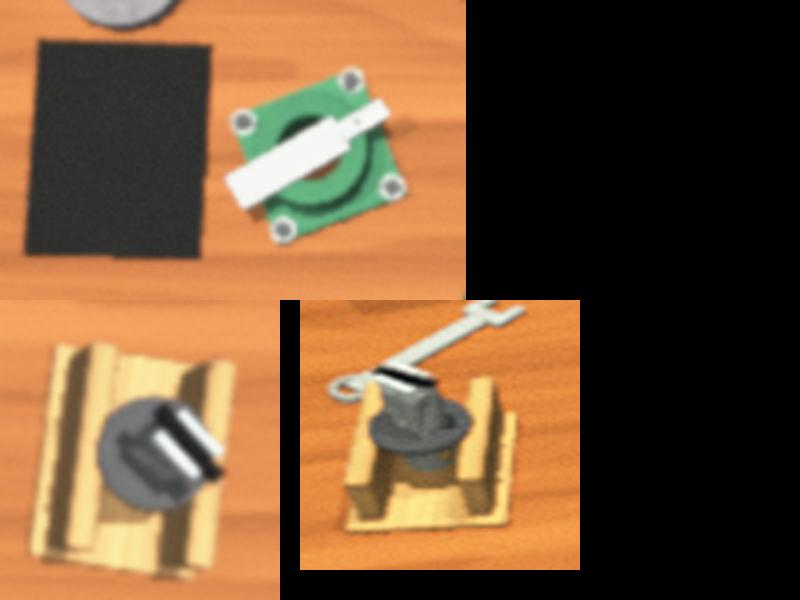

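The crop confirms it: the mat in the left panel, beside the square-flanged housing with the blank across its bore, is the left-most one. The raised black end of the gauge's rocker points to about +43° in the world (upper right in the top view's crop). The blank's tang points to the upper right. Moving over the blank.

```bash
python3 -m creep '{"slide":[[2.4,4.6,1],[2.4,4.6,1],[2.4,4.6,1],[2.5,4.6,1],[2.5,4.7,1],[2.5,4.7,0],[2.5,4.7,0],[2.5,4.7,0]],"turn":[0.127,0.127,0.127,0.127,0.127,0.127,0.127,0.127],"claw":[0.6,0.6,0.6,0.6,0.6,0.6,0.6,0.6]}' 25 && python3 -m creep '{"slide":[[2.5,4.7,0],[2.5,4.7,0],[2.5,4.7,0],[2.5,4.7,-2],[2.5,4.7,-4],[2.5,4.6,-4],[0,0,0],[0,0,0]],"turn":[0.127,0.127,0.127,0.127,0.127,0.127,0,0],"claw":[0.6,0.6,0.6,0.6,0.6,0.6,0.6,0.6]}'
```

```text
clock: 1.6
eef_pos: [377.1, -146.1, 454.9]
eef_rot: [3.141, 0.0, 1.353]
wrist_force: [0.3, -0.4, 0.5]
finger_gap: 56.0
finger_force: 0.0
clock: 2.6
eef_pos: [523.8, 127.7, 359.7]
eef_rot: [3.141, 0.0, 2.11]
wrist_force: [-0.5, -0.3, -0.2]
finger_gap: 56.3
finger_force: 0.0
```

```bash
python3 -m creep '{"slide":[[0.3,0.5,-3],[0,0,-3],[0,0,-2],[0,0,-1],[0,0,0]],"turn":[0,0,0,0,0],"claw":[0.6,0.6,0.6,0.6,0.6]}'
python3 - <<'E'
from h import *
p,d=snap('scene'); q,e=snap('top')
a=cv2.resize(p[160:250,310:430],None,fx=5,fy=5,interpolation=cv2.INTER_CUBIC)
b=cv2.resize(q[140:230,205:325],None,fx=4,fy=4,interpolation=cv2.INTER_CUBIC)
im=np.zeros((600,800,3),np.uint8);im[:450,:600]=a;cv2.imwrite('pics/c2.png',im[:450,:600,::-1]);
E
```

```text
clock: 3.22
eef_pos: [526.9, 132.4, 269.9]
eef_rot: [3.141, 0.0, 2.11]
wrist_force: [0.1, -0.2, -0.5]
finger_gap: 56.5
finger_force: 0.0
```

View pics/c2.png

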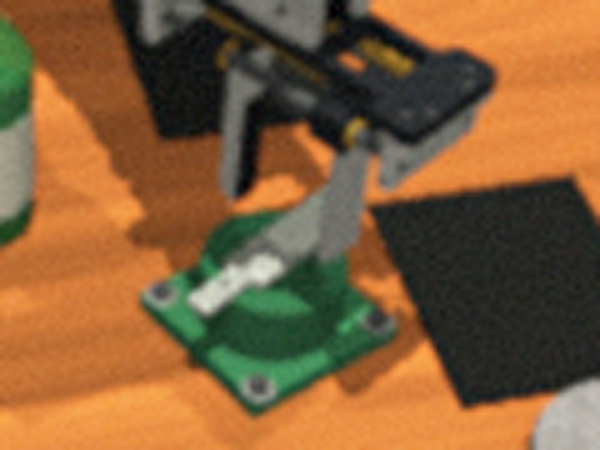

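The picture shows the two fingers at (235,170) and (345,230), straddling the blade part of the blank. Descending and closing.

```bash
python3 -m creep '{"slide":[[0,0,-1],[0,0,-0.6],[0,0,-0.3],[0,0,0],[0,0,0],[0,0,0],[0,0,0],[0,0,0]],"turn":[0,0,0,0,0,0,0,0],"claw":[0.6,0.6,0.6,0.3,0.2,0.2,0.2,0.2]}' 25
```

```text
clock: 4.32
eef_pos: [526.8, 132.9, 250.2]
eef_rot: [3.142, 0.0, 2.111]
wrist_force: [-0.3, -0.4, 1.4]
finger_gap: 25.6
finger_force: 25.0
```

```bash
python3 -m creep '{"slide":[[0,0,1],[0,0,2],[0,0,3],[0.2,2.3,1],[0.2,2.3,0],[0.2,2.3,0],[0.2,2.4,0],[0.2,2.4,0]],"turn":[0,0,0,0.15,0.17,0.17,0.17,0.17],"claw":[0.2,0.2,0.2,0.2,0.2,0.2,0.2,0.2]}' && python3 -m creep '{"slide":[[0.1,2.3,-2],[0,0,-3],[0,0,-3],[0,0,0]],"turn":[0.17,0,0,0],"claw":[0.2,0.2,0.2,0.2]}'
python3 - <<'E'
from h import *
p,d=snap('scene'); q,e=snap('top')
s=manip.read_state();print(s['finger_gap'],s['eef_pos'],s['eef_rot'],s['wrist_force'])
a=cv2.resize(p[150:270,310:470],None,fx=4,fy=4,interpolation=cv2.INTER_CUBIC)
cv2.imwrite('pics/c3.png',a[...,::-1])
E
```

```text
clock: 5.32
eef_pos: [536.8, 250.7, 320.8]
eef_rot: [3.141, 0.0, 2.946]
wrist_force: [0.5, -0.0, -2.0]
finger_gap: 25.5
finger_force: 25.0
clock: 5.82
eef_pos: [537.5, 272.8, 238.8]
eef_rot: [-3.14, -0.003, 3.111]
wrist_force: [0.4, 0.2, -0.2]
finger_gap: 25.7
finger_force: 25.0
25.313550468202955 [538.15107522 273.00164401 241.48016958] [3.14115086e+00 9.36082587e-04 3.11064262e+00] [ 0.45919565 -0.20537854 -0.38757045]
```

View pics/c3.png

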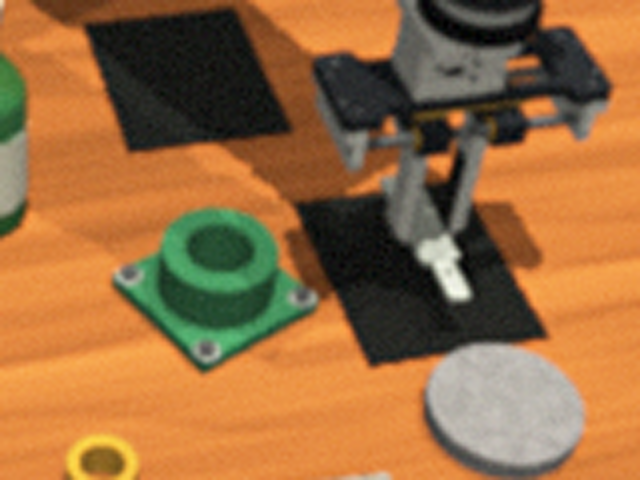

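The picture shows the blank held level above the left mat, with its tang at (455,280); the bore at (218,248) is clear. Lowering.

```bash
python3 -m creep '{"slide":[[0,0,-2],[0,0,-1],[0,0,-0.4],[0,0,-0.2],[0,0,0],[0,0,0]],"turn":[0,0,0,0,0,0],"claw":[0.2,0.2,0.2,0.2,0.2,0.2]}'
```

```text
clock: 6.68
eef_pos: [537.9, 273.0, 204.5]
eef_rot: [3.141, 0.0, 3.111]
wrist_force: [0.2, -0.7, -1.2]
finger_gap: 25.8
finger_force: 25.0
```

```bash
python3 -m creep '{"slide":[[0,0,-0.05],[0,0,-0.05],[0,0,0],[0,0,0]],"turn":[0,0,0,0],"claw":[0.2,0.2,0.2,0.2]}'
```

```text
clock: 7.18
eef_pos: [537.9, 273.0, 203.3]
eef_rot: [3.142, 0.0, 3.111]
wrist_force: [0.3, -0.4, 0.1]
finger_gap: 25.6
finger_force: 25.0
```

```bash
python3 -m creep '{"slide":[[0,0,-0.03],[0,0,0],[0,0,0],[0,0,0],[0,0,3],[0,0,5],[0,0,6],[0,0,6]],"turn":[0,0,0,0,0,0,0,0],"claw":[0.2,0.4,0.5,0.6,0.6,0.6,0.6,0.6]}' && python3 -m creep '{"slide":[[0,-6,0],[0,-6,0],[0,-6,0],[0,-6,0],[-0.5,-6,0],[-0.5,-6,0],[-0.5,-6,0],[-0.5,-6,0]],"turn":[-0.18,-0.18,-0.18,-0.18,-0.18,-0.18,-0.18,-0.18],"claw":[0.6,0.6,0.6,0.6,0.6,0.6,0.6,0.6]}'
python3 - <<'E'
from h import *
for c in('scene','top'):
    p,d=snap(c); np.savez('/tmp/'+c,p=p,d=d)
import subprocess
E
sed -i "s/^    s=sel(h,85,52.5,65).*/    s=sel((537,272),85,4,18)\&(col.min(1)>120); B=P[s]; print(cam,'blank',len(B),rect(B),np.median(B[:,2]))/" m1.py; python3 m1.py | grep -v '^   '
```

```text
clock: 8.18
eef_pos: [537.6, 272.8, 404.8]
eef_rot: [-3.142, -0.0, 3.111]
wrist_force: [1.0, 1.2, 0.4]
finger_gap: 56.1
finger_force: 0.0
clock: 9.18
eef_pos: [517.3, -209.0, 403.0]
eef_rot: [3.141, 0.0, 1.665]
wrist_force: [1.1, -0.3, -0.4]
finger_gap: 56.6
finger_force: 0.0
top blank 514 (array([545.9, 273.3]), array([ 30.5, 120.8]), 88.5) 9.4499520351265
  axis [-0.99944133  0.03342195]
top flange 510 (array([532.5, 126.2]), array([98.8, 98. ]), 22.2)
top boss 583 (array([532.7, 125.7]), array([77.9, 78.8]), 29.5) (array([532.58835206, 125.4035489 ]), np.float64(32.529284496507756))
top mat (array([537.5, 274. ]), array([120.9, 151. ]), 88.8) [535.3 266.3   3.8]
top rails 153 (array([ 498.4, -240.9]), array([ 15.8, 117.5]), 81.7)
top rocker 0 (array([0., 0.]), array([0., 0.]), 0.0)
  axis [nan nan]
top collar 6 (array([ 515.3, -241.5]), array([ 2.5, 27.9]), 67.9)
scene blank 272 (array([543.5, 273. ]), array([ 29.1, 124.8]), 88.1) 8.680708587587787
  axis [-0.99934815  0.03610088]
scene flange 384 (array([534.5, 124.8]), array([99.9, 99. ]), 21.1)
scene boss 330 (array([532.3, 124.4]), array([74.7, 79. ]), 72.4) (array([535.35281668, 124.92557666]), np.float64(31.690585147793943))
scene mat (array([538.8, 272.1]), array([125.7, 155.9]), 89.1) [546.1 260.    3.2]
scene rails 401 (array([ 493.7, -274.3]), array([ 84.9, 122.9]), 82.4)
scene rocker 126 (array([ 493.4, -274.9]), array([51.2, 24.4]), 39.0)
  axis [-0.73677242 -0.67614081]
scene collar 281 (array([ 494.5, -272. ]), array([74.2, 63.2]), 90.0)
  avg = a.mean(axis, **keepdims_kw)
  ret = um.true_divide(
m1.py:38: RuntimeWarning: Degrees of freedom <= 0 for slice
  e=np.linalg.eigh(np.cov(R[:,:2].T))[1][:,1]; print('  axis',e)
  c *= np.true_divide(1, fact)
  c *= np.true_divide(1, fact)
m1.py:39: RuntimeWarning: Mean of empty slice.
  t=(R[:,:2]-R[:,:2].mean(0))@e
```

The blank lies flat (top at about 9 mm) with its middle within 2 mm of the mat's middle. Next, the gauge.

```bash
python3 -m creep '{"slide":[[-0.6,-1.5,-1],[-0.6,-1.5,-2],[-0.6,-1.5,-2],[-0.6,-1.5,-2],[-0.1,-0.6,0],[0,0,0]],"turn":[-0.18,-0.18,-0.18,-0.18,-0.18,-0.02],"claw":[0.6,0.6,0.6,0.6,0.6,0.6]}' 30
python3 - <<'E'
from h import *
p,d=snap('scene'); q,e=snap('top')
s=manip.read_state();print(s['eef_pos'],s['eef_rot'])
a=cv2.resize(p[150:270,150:280],None,fx=4,fy=4,interpolation=cv2.INTER_CUBIC)
cv2.imwrite('pics/c4.png',a[...,::-1])
E
```

```text
clock: 10.02
eef_pos: [492.9, -272.9, 332.8]
eef_rot: [-3.141, -0.0, 0.751]
wrist_force: [-0.5, 0.1, -0.1]
finger_gap: 56.6
finger_force: 0.0
[ 493.04865705 -272.55296322  333.07935447] [ 3.14130095e+00 -1.67835323e-04  7.54885923e-01]
```

View pics/c4.png

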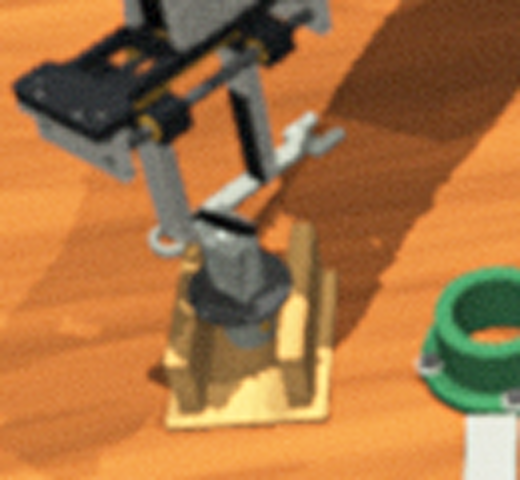

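The picture shows the fingers at (175,235) and (262,175) on either side of the rocker at (225,220). Descending and gripping.

```bash
python3 -m creep '{"slide":[[0,-0.2,-2],[0,0,-2],[0,0,-1.5],[0,0,-0.6],[0,0,0],[0,0,0],[0,0,0],[0,0,0]],"turn":[0,0,0,0,0,0,0,0],"claw":[0.6,0.6,0.6,0.6,0.3,0.15,0.15,0.15]}' 30
```

```text
clock: 11.12
eef_pos: [492.8, -275.0, 272.2]
eef_rot: [3.142, -0.0, 0.751]
wrist_force: [-0.9, 0.8, 2.7]
finger_gap: 21.9
finger_force: 30.0
```

```bash
python3 -m creep '{"slide":[[0,0,1],[0,0,2],[0,0,4],[0,0,4],[0.5,3,0],[0.6,5,0],[0.6,6,0],[0.6,6,0]],"turn":[0,0,0,0,0,0,0,0],"claw":[0.15,0.15,0.15,0.15,0.15,0.15,0.15,0.15]}' && python3 -m creep '{"slide":[[0.6,6,0],[0.6,6,0],[0.4,5,0],[0.2,3,-1],[0,0,-2],[0,0,-2],[0,0,0],[0,0,0]],"turn":[0,0,0,0,0,0,0,0],"claw":[0.15,0.15,0.15,0.15,0.15,0.15,0.15,0.15]}'
python3 - <<'E'
from h import *
p,d=snap('scene'); q,e=snap('top')
np.savez('/tmp/scene',p=p,d=d);np.savez('/tmp/top',p=q,d=e)
s=manip.read_state();print(s['eef_pos'],s['eef_rot'])
a=cv2.resize(p[140:260,300:430],None,fx=4,fy=4,interpolation=cv2.INTER_CUBIC)
cv2.imwrite('pics/c5.png',a[...,::-1])
# project the bore circle / expected foot
for w in ([533.7,125.3,50],):
    for c in('scene',):
        k=manip.calibration(c);K=np.array(k['intrinsics']);T=np.array(k['pose'])
        x=np.linalg.inv(T)@np.array(w+[1]);u=K@np.array([x[0],-x[1],-x[2]]);print(u[:2]/u[2])
P=mw('scene',d,np.ones(d.shape,bool))
k=(np.hypot(P[:,0]-534,P[:,1]-125)<45)&(P[:,2]>55)&(P[:,2]<140)
for z in range(55,140,5):
    m=k&(P[:,2]>=z)&(P[:,2]<z+5)
    if m.any(): print(z,m.sum(),P[m].min(0).round(1),P[m].max(0).round(1))
E
```

```text
clock: 12.12
eef_pos: [515.6, -73.4, 382.5]
eef_rot: [3.141, -0.0, 0.75]
wrist_force: [1.2, 0.1, -2.7]
finger_gap: 22.0
finger_force: 30.0
clock: 13.12
eef_pos: [534.0, 124.9, 332.9]
eef_rot: [3.141, -0.001, 0.751]
wrist_force: [-0.2, -0.1, -2.2]
finger_gap: 21.6
finger_force: 30.0
[533.99022773 124.86441105 332.99693826] [ 3.14070086e+00 -1.34489934e-03  7.50608708e-01]
[364.48949578 211.68867769]
80 10 [540.9 110.2  80.1] [550.  137.7  84.9]
85 17 [537.  108.2  85. ] [550.3 136.4  90. ]
90 15 [535.1 108.4  90.3] [550.4 131.6  94.3]
95 19 [534.3 108.5  95. ] [549.9 137.4  99.8]
100 14 [540.4 108.8 100.6] [551.7 133.2 104.9]
105 1 [543.6 110.3 105.1] [543.6 110.3 105.1]
120 88 [511.8  92.1 120.8] [567.3 154.6 125. ]
125 161 [506.7  92.4 125. ] [567.  156.8 129.6]
130 15 [534.7 107.8 130.1] [552.  142.5 134.9]
135 6 [531.  106.2 135.4] [550.3 140.3 139.4]
```

View pics/c5.png

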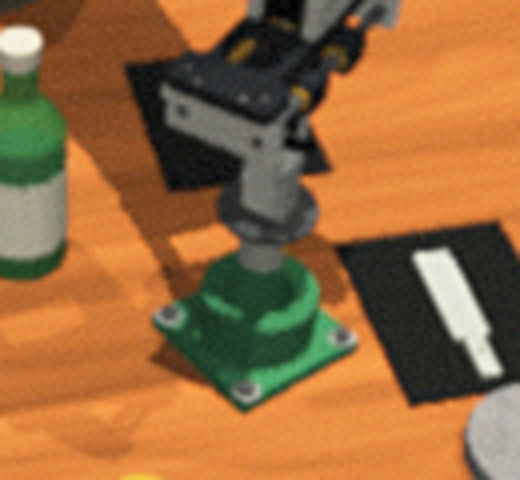

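The gauge's foot hangs above the bore mouth (the bore centre is near (258,287) in the crop) and the collar is centred to within about 1 mm. Lowering with a force check.

```bash
python3 -m creep '{"slide":[[0,0,-2],[0,0,-1.5],[0,0,-1],[0,0,-0.5],[0,0,0]],"turn":[0,0,0,0,0],"claw":[0.15,0.15,0.15,0.15,0.15]}' && python3 -m creep '{"slide":[[0,0,-0.3],[0,0,-0.3],[0,0,-0.3],[0,0,-0.3],[0,0,0]],"turn":[0,0,0,0,0],"claw":[0.15,0.15,0.15,0.15,0.15]}'
```

```text
clock: 13.85
eef_pos: [533.9, 124.9, 281.9]
eef_rot: [-3.142, 0.0, 0.751]
wrist_force: [0.9, 0.1, -2.8]
finger_gap: 21.8
finger_force: 30.0
clock: 14.48
eef_pos: [533.8, 124.9, 269.6]
eef_rot: [-3.141, 0.0, 0.751]
wrist_force: [0.5, -0.1, -1.1]
finger_gap: 21.8
finger_force: 30.0
```

```bash
python3 -m creep '{"slide":[[0,0,-0.2],[0,0,-0.2],[0,0,0]],"turn":[0,0,0],"claw":[0.15,0.15,0.15]}' && python3 -m creep '{"slide":[[0,0,-0.2],[0,0,-0.1],[0,0,0]],"turn":[0,0,0],"claw":[0.15,0.15,0.15]}'
```

```text
clock: 14.85
eef_pos: [533.8, 124.9, 265.7]
eef_rot: [-3.141, 0.0, 0.751]
wrist_force: [0.2, 0.6, -2.9]
finger_gap: 21.9
finger_force: 30.0
clock: 15.22
eef_pos: [534.0, 125.1, 264.6]
eef_rot: [3.141, -0.001, 0.751]
wrist_force: [-8.7, 0.6, 18.0]
finger_gap: 21.8
finger_force: 30.0
```

```bash
python3 -m creep '{"slide":[[0,0,0.2],[-0.1,0,0],[0,0,-0.1],[0,0,-0.1],[0,0,0],[0,0,0]],"turn":[0,0,0,0,0,0],"claw":[0.15,0.15,0.15,0.15,0.15,0.15]}'
```

```text
clock: 15.98
eef_pos: [533.0, 125.2, 264.1]
eef_rot: [3.141, -0.001, 0.751]
wrist_force: [-5.4, 2.1, 14.4]
finger_gap: 22.0
finger_force: 30.0
```

```bash
python3 -m creep '{"slide":[[0,0,0.15],[-0.1,0.03,0],[0,0,-0.1],[0,0,-0.1],[0,0,0],[0,0,0]],"turn":[0,0,0,0,0,0],"claw":[0.15,0.15,0.15,0.15,0.15,0.15]}'
```

```text
clock: 16.73
eef_pos: [531.9, 125.6, 262.3]
eef_rot: [-3.141, -0.001, 0.751]
wrist_force: [1.6, 7.0, 0.1]
finger_gap: 21.8
finger_force: 30.0
```

```bash
python3 -m creep '{"slide":[[0,0.05,0],[0,0,-0.05],[0,0,0],[0,0,0]],"turn":[0,0,0,0],"claw":[0.15,0.15,0.15,0.15]}'
python3 - <<'E'
from h import *
for c in('scene','top'):
    p,d=snap(c); np.savez('/tmp/'+c,p=p,d=d)
E
python3 m1.py | grep -E 'flange|boss'
```

```text
clock: 17.23
eef_pos: [531.9, 125.9, 262.2]
eef_rot: [3.142, -0.001, 0.751]
wrist_force: [0.6, 4.2, 4.5]
finger_gap: 21.9
finger_force: 30.0
top flange 150 (array([532.4,  82.9]), array([71.5, 24.6]), 1.6)
top boss 37 (array([534.1,  89.9]), array([34.8,  7.2]), 1.7) (array([533.19396051,  97.53606867]), np.float64(12.292867548697577))
scene flange 350 (array([535.1, 125.5]), array([98.2, 99.6]), 22.9)
scene boss 129 (array([548.8, 122.2]), array([76.6, 48.7]), 80.1) (array([534.56526465, 124.89137004]), np.float64(35.45003242149077))
  return _methods._mean(a, axis=axis, dtype=dtype,
  ret = ret.dtype.type(ret / rcount)
  avg = a.mean(axis, **keepdims_kw)
  ret = um.true_divide(
m1.py:38: RuntimeWarning: Degrees of freedom <= 0 for slice
  e=np.linalg.eigh(np.cov(R[:,:2].T))[1][:,1]; print('  axis',e)
  c *= np.true_divide(1, fact)
  c *= np.true_divide(1, fact)
m1.py:39: RuntimeWarning: Mean of empty slice.
  t=(R[:,:2]-R[:,:2].mean(0))@e
```

Seated: 262.2 against the expected 262, housing unmoved. Releasing, rising, closing the fingers and moving over the raised end (+43° side).

```bash
python3 -m creep '{"slide":[[0,0,0],[0,0,0],[0,0,0],[0,0,2],[0,0,3],[0,0,3],[0,0,0],[0,0,0]],"turn":[0,0,0,0,0,0,0,0],"claw":[0.3,0.5,0.6,0.6,0.6,0.6,0.3,0]}' 20 && python3 -m creep '{"slide":[[1,1,0],[1.1,1,0],[0,0,-1],[0,0,-0.5],[0,0,0]],"turn":[0,0,0,0,0],"claw":[0,0,0,0,0]}'
python3 - <<'E'
from h import *
p,d=snap('scene'); q,e=snap('top')
s=manip.read_state();print(s['eef_pos'],s['eef_rot'])
a=cv2.resize(p[140:260,300:430],None,fx=4,fy=4,interpolation=cv2.INTER_CUBIC)
cv2.imwrite('pics/c6.png',a[...,::-1])
E
```

```text
clock: 18.32
eef_pos: [531.7, 125.7, 340.9]
eef_rot: [-3.141, 0.001, 0.751]
wrist_force: [0.3, -0.4, -0.7]
finger_gap: 39.9
finger_force: 0.0
clock: 18.95
eef_pos: [552.6, 145.6, 326.0]
eef_rot: [-3.141, 0.001, 0.751]
wrist_force: [0.6, 1.2, 1.0]
finger_gap: 0.3
finger_force: 0.0
[552.78281725 145.55900644 326.92000527] [ 3.14157463e+00 -1.69819128e-05  7.50558323e-01]
```

View pics/c6.png

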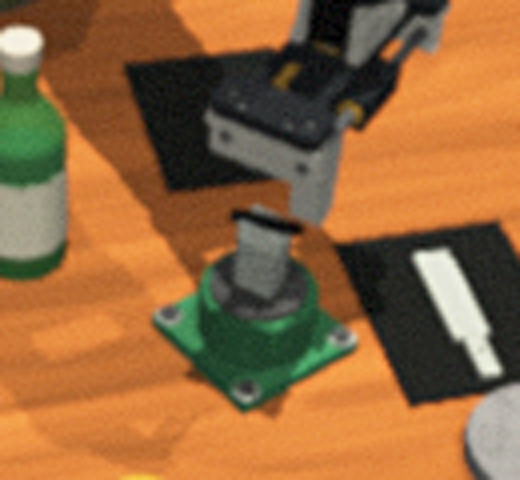

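The gauge stands with its collar down in the bore. The closed fingertip at (312,215) is above the rocker's end at (298,230). Pressing.

```bash
python3 -m creep '{"slide":[[0,0,-0.7],[0,0,-0.3],[0,0,-0.2],[0,0,0]],"turn":[0,0,0,0],"claw":[0,0,0,0]}' && python3 -m creep '{"slide":[[0,0,-0.2],[0,0,-0.2],[0,0,-0.2],[0,0,0]],"turn":[0,0,0,0],"claw":[0,0,0,0]}'
```

```text
clock: 19.55
eef_pos: [552.9, 145.7, 314.8]
eef_rot: [3.142, 0.0, 0.751]
wrist_force: [0.1, 0.1, 0.1]
finger_gap: 0.6
finger_force: 0.1
clock: 20.05
eef_pos: [552.8, 145.7, 308.7]
eef_rot: [-3.141, 0.0, 0.751]
wrist_force: [-0.3, -0.2, 0.5]
finger_gap: 0.6
finger_force: 0.2
```

```bash
python3 -m creep '{"slide":[[0,0,-0.1],[0,0,-0.1],[0,0,0]],"turn":[0,0,0],"claw":[0,0,0]}' && python3 -m creep '{"slide":[[0,0,-0.1],[0,0,-0.05],[0,0,0]],"turn":[0,0,0],"claw":[0,0,0]}'
```

```text
clock: 20.42
eef_pos: [552.8, 145.7, 306.8]
eef_rot: [-3.142, 0.0, 0.751]
wrist_force: [0.5, 0.1, 1.1]
finger_gap: 0.3
finger_force: 0.6
clock: 20.8
eef_pos: [552.9, 145.7, 306.2]
eef_rot: [3.141, -0.001, 0.751]
wrist_force: [-2.4, -0.6, 9.8]
finger_gap: 0.4
finger_force: 4.4
```

The 9.8 N appears exactly at the expected end stop. Rising and checking the rocker.

```bash
cat > rk.py <<'E'
from h import *
for c in('scene','top'):
    p,d=snap(c)
    P=mw(c,d,np.ones(d.shape,bool)); g=np.array([532.5,125.5])
    e=np.array([.731,.682]);n=np.array([-.682,.731])
    t=(P[:,:2]-g)@e;w=(P[:,:2]-g)@n
    for lo in range(-28,28,8):
        m=(t>=lo)&(t<lo+8)&(abs(w)<5)&(P[:,2]>95)&(P[:,2]<130)
        if m.any(): print(c,lo,m.sum(),P[m,2].mean().round(1))
    m=(np.hypot(t,w)<38)&(P[:,2]>104)&(P[:,2]<130)
    if m.sum()>5: print(c,cv2.minAreaRect(P[m,:2].astype(np.float32)),m.sum())
    np.save('pics/'+c,p)
E
python3 -m creep '{"slide":[[0,0,2],[0,0,3],[-4,-4,0],[-4,-4,0],[-4,-4,0],[0,0,0]],"turn":[0,0,0,0,0,0],"claw":[0,0,0,0,0,0]}' && python3 rk.py
```

```text
clock: 21.55
eef_pos: [431.2, 24.3, 355.5]
eef_rot: [3.141, 0.0, 0.748]
wrist_force: [-0.8, 0.1, 0.7]
finger_gap: 0.7
finger_force: 0.0
scene -28 8 115.7
scene -20 9 114.4
scene -12 14 111.6
scene -4 7 111.2
scene 4 9 110.1
scene 12 12 106.2
scene 20 7 106.4
scene ((533.2218017578125, 125.32850646972656), (49.59295654296875, 23.618919372558594), 40.79631423950195) 117
top -28 12 116.6
top -20 15 115.7
top -12 15 114.4
top -4 15 112.2
top 4 17 110.4
top 12 16 108.8
top 20 9 107.4
top ((532.6532592773438, 124.83173370361328), (50.887149810791016, 21.286460876464844), 45.73666763305664) 169
```

The rocker has flipped: the (-x,-y) end is now high at 116, so the plungers are free. Pressing that end to lock.

```bash
python3 -m creep '{"slide":[[4,4,0],[4.1,4.1,0],[0,0,-2],[0,0,-1.5],[0,0,-0.5],[0,0,0]],"turn":[0,0,0,0,0,0],"claw":[0,0,0,0,0,0]}' && python3 -m creep '{"slide":[[0,0,-0.3],[0,0,-0.3],[0,0,-0.1],[0,0,0]],"turn":[0,0,0,0],"claw":[0,0,0,0]}' && python3 -m creep '{"slide":[[0,0,-0.1],[0,0,-0.1],[0,0,0]],"turn":[0,0,0],"claw":[0,0,0]}'
```

```text
clock: 22.4
eef_pos: [513.9, 106.6, 315.5]
eef_rot: [-3.142, 0.0, 0.75]
wrist_force: [-0.2, -1.0, 0.4]
finger_gap: 0.6
finger_force: 0.0
clock: 22.9
eef_pos: [513.9, 106.7, 308.5]
eef_rot: [3.141, -0.0, 0.751]
wrist_force: [0.5, -1.2, 1.7]
finger_gap: 0.4
finger_force: 0.7
clock: 23.28
eef_pos: [514.0, 106.7, 307.0]
eef_rot: [3.141, -0.001, 0.751]
wrist_force: [-1.7, -1.5, 8.8]
finger_gap: 0.5
finger_force: 4.3
```

```bash
python3 -m creep '{"slide":[[0,0,-0.05],[0,0,0],[0,0,3],[0,0,3],[4,4,0],[4,4,0],[4,4,0],[0,0,0]],"turn":[0,0,0,0,0,0,0,0],"claw":[0,0,0,0,0.3,0.6,0.6,0.6]}' && python3 rk.py
```

```text
clock: 24.28
eef_pos: [635.1, 229.1, 363.2]
eef_rot: [-3.14, 0.002, 0.753]
wrist_force: [-0.1, -0.4, 0.1]
finger_gap: 37.3
finger_force: 0.0
scene -28 6 105.2
scene -20 7 108.4
scene -12 7 109.9
scene -4 10 110.2
scene 4 12 111.7
scene 12 13 108.4
scene 20 7 115.5
scene ((533.1366577148438, 124.7649917602539), (52.56640625, 22.786344528198242), 35.19093322753906) 102
top -28 12 106.7
top -20 15 108.5
top -12 18 110.4
top -4 15 112.9
top 4 19 114.4
top 12 17 115.9
top 20 11 116.9
top ((533.0157470703125, 125.21001434326172), (50.27191162109375, 21.30011749267578), 45.77778244018555) 176
```

Locked again (the +x,+y end is high). Regripping.

```bash
python3 -m creep '{"slide":[[-4,-4,0],[-4,-4,0],[-2.3,-2.3,0],[0,0,-2],[0,0,-2],[0,0,0]],"turn":[0,0,0,0,0,0],"claw":[0.6,0.6,0.6,0.6,0.6,0.6]}' 30
```

```text
clock: 25.12
eef_pos: [529.9, 123.0, 325.5]
eef_rot: [-3.141, 0.001, 0.75]
wrist_force: [0.8, -0.0, 0.3]
finger_gap: 56.3
finger_force: 0.0
```

```bash
python3 -m creep '{"slide":[[0.2,0.25,-2],[0,0,-2],[0,0,-1.5],[0,0,-0.8],[0,0,0],[0,0,0],[0,0,0],[0,0,0]],"turn":[0,0,0,0,0,0,0,0],"claw":[0.6,0.6,0.6,0.6,0.4,0.25,0.15,0.15]}' 30 && python3 -m creep '{"slide":[[0,0,0],[0,0,0.1],[0,0,0.2],[0,0,0]],"turn":[0,0,0,0],"claw":[0.15,0.15,0.15,0.15]}'
```

```text
clock: 26.12
eef_pos: [532.9, 126.3, 263.2]
eef_rot: [-3.142, -0.001, 0.751]
wrist_force: [0.8, 0.7, 1.6]
finger_gap: 22.2
finger_force: 30.0
clock: 26.62
eef_pos: [532.9, 126.3, 265.9]
eef_rot: [3.142, -0.0, 0.751]
wrist_force: [-0.3, 1.8, -1.9]
finger_gap: 21.9
finger_force: 30.0
```

```bash
python3 -m creep '{"slide":[[0,0,1],[0,0,2],[0,0,3],[0,0,4],[0,0,2],[-0.4,-3,0],[-0.5,-5,0],[-0.6,-6,0]],"turn":[0,0,0,0,0,0,0,0],"claw":[0.15,0.15,0.15,0.15,0.15,0.15,0.15,0.15]}' && python3 -m creep '{"slide":[[-0.6,-6,0],[-0.6,-6,0],[-0.6,-6,0],[-0.4,-5,0],[-0.2,-3,-1],[0,0,-2],[0,0,0],[0,0,0]],"turn":[0,0,0,0,0,0,0,0],"claw":[0.15,0.15,0.15,0.15,0.15,0.15,0.15,0.15]}'
python3 - <<'E'
from h import *
p,d=snap('scene'); q,e=snap('top')
s=manip.read_state();print(s['eef_pos'],s['eef_rot'],s['finger_gap'])
a=cv2.resize(p[140:270,150:280],None,fx=4,fy=4,interpolation=cv2.INTER_CUBIC)
cv2.imwrite('pics/c7.png',a[...,::-1])
E
```

```text
clock: 27.62
eef_pos: [517.3, -14.9, 386.6]
eef_rot: [3.141, -0.0, 0.752]
wrist_force: [0.8, -1.0, -1.8]
finger_gap: 22.1
finger_force: 30.0
clock: 28.62
eef_pos: [494.0, -273.6, 357.0]
eef_rot: [3.141, -0.0, 0.751]
wrist_force: [-0.9, 0.2, -2.8]
finger_gap: 21.7
finger_force: 30.0
[ 494.00530962 -273.45750903  357.01419854] [ 3.14016679e+00 -3.00513576e-04  7.51407847e-01] 21.30597925576235
```

View pics/c7.png

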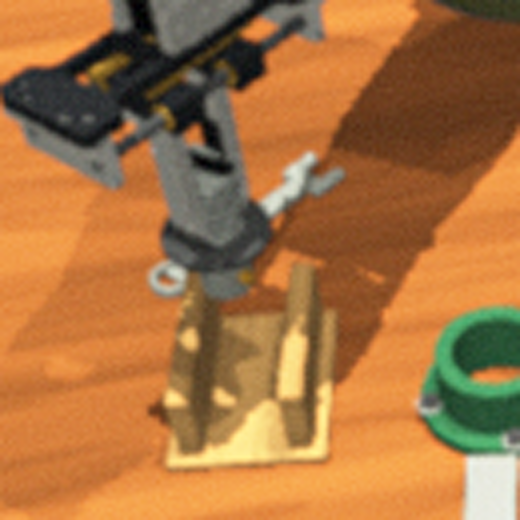

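The gauge hangs with its head at (225,280), brass plunger visible at (243,280), above the rack whose rails are at (195,350) and (300,360). Lowering between the rails.

```bash
python3 -m creep '{"slide":[[-0.05,-0.1,-2],[0,0,-2],[0,0,-1.5],[0,0,-1],[0,0,-0.5],[0,0,0]],"turn":[0,0,0,0,0,0],"claw":[0.15,0.15,0.15,0.15,0.15,0.15]}' && python3 -m creep '{"slide":[[0,0,-0.5],[0,0,-0.4],[0,0,-0.2],[0,0,-0.2],[0,0,0]],"turn":[0,0,0,0,0],"claw":[0.15,0.15,0.15,0.15,0.15]}'
```

```text
clock: 29.48
eef_pos: [493.4, -274.8, 286.0]
eef_rot: [3.142, -0.0, 0.751]
wrist_force: [0.2, 0.2, -2.5]
finger_gap: 21.9
finger_force: 30.0
clock: 30.1
eef_pos: [493.4, -274.8, 273.2]
eef_rot: [3.141, -0.0, 0.751]
wrist_force: [-2.0, 1.2, 1.8]
finger_gap: 21.7
finger_force: 30.0
```

Seated (force changed from −2.5 to +1.8 N at the expected height). Releasing, retreating and checking.

```bash
python3 -m creep '{"slide":[[0,0,-0.03],[0,0,0],[0,0,0],[0,0,0],[0,0,3],[0,0,4],[0,0,5],[0,0,0]],"turn":[0,0,0,0,0,0,0,0],"claw":[0.15,0.3,0.5,0.6,0.6,0.6,0.6,0.6]}' && python3 -m creep '{"slide":[[-4,-4,0],[-4,-4,0],[-4,-4,0],[-4,-4,0],[0,0,0],[0,0,0]],"turn":[0,0,0,0,0,0],"claw":[0.6,0.6,0.6,0.6,0.6,0.6]}'
python3 - <<'E'
from h import *
for c in('scene','top'):
    p,d=snap(c); np.savez('/tmp/'+c,p=p,d=d)
    if c=='scene': a=cv2.resize(p[165:290,170:450],None,fx=2.8,fy=2.8,interpolation=cv2.INTER_CUBIC)
    for n in('tip_a','end_a'):
        for r in manip.cut_out(n,c)[:2]:
            P=mw(c,d,r['mask']); print(c,n,round(r['score'],2),P.mean(0).round(1) if len(P) else '',r['position'])
cv2.imwrite('pics/c8.png',a[...,::-1])
E
python3 m1.py 2>/dev/null
```

```text
clock: 31.1
eef_pos: [493.5, -274.8, 396.4]
eef_rot: [3.135, -0.002, 0.751]
wrist_force: [0.9, -0.1, -0.3]
finger_gap: 56.3
finger_force: 0.0
clock: 31.85
eef_pos: [333.5, -434.6, 391.8]
eef_rot: [-3.141, -0.0, 0.75]
wrist_force: [0.6, 0.1, -0.6]
finger_gap: 56.3
finger_force: 0.0
scene end_a 0.59 [741.9  99.2  22. ] [379.9, 283.0]
scene end_a 0.47 [ 494.4 -276.8  121.6] [204.1, 205.1]
top tip_a 0.62 [672.7   8.   26.4] [310.9, 135.3]
top tip_a 0.32 [ 666.2 -219.4   14.9] [396.4, 146.2]
top end_a 0.7 [ 493.  -275.4  122.4] [442.4, 210.4]
top blank 503 (array([538.4, 263.3]), array([ 96.5, 112. ]), 56.1) 9.457374247644339
    -60 16.1 -8.5
    -45 22.4 -9.3
    -30 95.5 -8.1
    -15 28.0 -8.2
    0 30.2 -8.8
    15 28.1 -8.3
    30 29.9 -8.7
    45 28.6 -8.7
  axis [-0.99939709  0.03471967]
top flange 508 (array([532.5, 126.1]), array([98.7, 97.9]), 22.3)
top boss 588 (array([533. , 125.5]), array([78.8, 78.3]), 17.9) (array([532.54001654, 125.40697422]), np.float64(32.59145651089299))
top mat (array([536.7, 274.4]), array([123.5, 153.1]), 89.2) [534.2 272.1   3.7]
top rails 663 (arra
[... 1051 characters left out ...]
38.7, 271.9]), array([126. , 156.6]), 89.1) [545.6 260.1   3.2]
scene rails 388 (array([ 493.2, -274.3]), array([ 84.2, 118. ]), 82.0)
scene rocker 122 (array([ 494.4, -275.5]), array([49.5, 23.4]), 43.8)
  axis [-0.75467811 -0.65609523]
    -30 4 [ 512.6 -258.9  125.7] [88. 60. 45.]
    -22 10 [ 509.7 -262.3  125.9] [73. 64. 56.]
    -14 33 [ 504.8 -270.6  118.6] [137. 138. 128.]
    -6 21 [ 498.8 -275.5  120. ] [152. 152. 142.]
    2 22 [ 493.  -281.   117.9] [157. 160. 150.]
    10 21 [ 486.3 -283.9  118.2] [173. 177. 167.]
    18 10 [ 480.3 -289.6  117.8] [101.  98.  89.]
    26 1 [ 477.4 -293.6  116.6] [134. 103.  77.]
scene collar 270 (array([ 495.3, -273.1]), array([64. , 75.7]), 0.9)
```

View pics/c8.png

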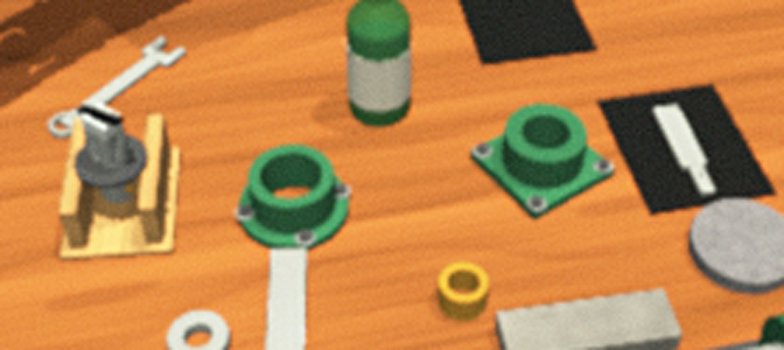

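The gauge stands on the rack at (110,155) with the rocker in its locked position. The square housing is unmoved at (543,155), and the blank lies flat on the left mat at (685,150). Handing in.

```bash
python3 -c "from cell import manip; print(manip.sign_off())"
```

```text
the job is handed in; nothing more can be done
None
```

I handed the job in at about 32 s: the blank lies flat on the left mat, the gauge was freed and locked in the square housing's bore and stands back on its rack with the rocker locked, and the housing measured unmoved; I saw a brass plunger showing after the draw but did not measure the size they locked at.

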